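# Slide the fridge's junction-box cover back over its pins

## Task

The white cover of the junction box beside the fridge has been left shoved askew, resting on top of the four steel pins. Slide it back square so that all four pins come up through its four holes and it lies down flat on the rim of the box. Do not knock the cover off the box, and leave the jars and the mug where they are.

Things in the scene. Friction and masses are not known exactly. Their poses are not given: they have to be found in the camera images.
- box: Grey plastic junction box, open on top, fixed to the counter: outer 136 (own x) x 182 (own y) x 55 mm high, walls 6 mm. Origin: centre of its underside, on the counter; z up. Four upright steel pins, 10 mm diameter, stand at (+-36, +-50) mm in its own x, y; their tops are 67 mm above the counter, 12 mm above the rim.
- cover: Loose flat white plastic plate, 144 (own x) x 190 (own y) x 8 mm, about 0.3 kg, no handle, four 16 mm through holes at (+-36, +-50) mm in its x, y. Origin: centre of its underside. Starts level on the pin tops (underside 67 mm above the counter), shifted 22 to 28 mm along the box's +y and up to 20 mm along its x, turned up to 0.12 rad. Seated: underside on the rim at 55 mm, pins 4 mm proud.
- jar_a: Bystander: closed glass jam jar, 72 mm diameter, 115 mm high, standing on the lazy Susan. Origin: centre of its underside.
- jar_b: Bystander: closed glass jam jar, 72 mm diameter, 115 mm high, standing on the lazy Susan. Origin: centre of its underside.
- lazy_susan: Bystander: orange plastic lazy Susan, 240 mm diameter, 28 mm high, does not move. Origin: centre of its underside.
- mug: Bystander: white mug, 80 mm diameter, 92 mm high, handle at its own +y, standing on a bamboo coaster 100 x 100 x 8 mm. Origin: centre of its underside.
Mind the look-alikes: they are no part of the job. Several things have the shape of the cover; the one meant has the colours described above.

How it is judged:
By the outcome, as a careful person would: the job done as asked, in the order asked, and still so for the second after the job is handed in, with the robot touching nothing.
It also fails if it takes over 67 s, if anything falls off the work surface, if the arm or the gripper's body presses on something with over 40 N, if the wrist force passes 120 N, or if a joint passes its speed limit or range.

## Robot

A 6-joint arm with a two-finger parallel gripper is mounted at the origin on the work surface. World frame = base frame: x ahead of the robot, y to its left, z up, the work surface at z = 0. Lengths are in m, angles in degrees, forces in N, time in s.
With the tool pointing down it reaches from about 0.25 to 0.8 m from the base axis. Payload 3.9 kg.
Tool frame: the origin (TCP) lies at the very end of the fingers, on their centre line; the grasp point (between the pads) lies 19 mm behind it; z points along the fingers, y is the line along which they close (so a half turn about z gives the same grasp; the last joint's range is limited). The gripper opens to 85 mm and grips with 20 to 120 N. Pads are 22 mm wide; open, the fingers measure 114 mm over their backs; the gripper's body (76 mm by 85 mm) begins 54 mm behind the grasp point. The pads swing forward as they close: fully open they stand 13 mm farther back than shut.
Start: joints at [-63.025, 14.897, -7.913, 67.191, 0, 90], TCP at [0.238, -0.468, 0.231] pointing down, gripper open.
Joint ranges: [-159.42, 159.42], [-47.68, 98.78], [-73.54, 78.23], [-108.79, 121.32], [-90, 84.71], [-180, 180]. Speed limits (degrees/s): [147.25, 147.25, 180, 180, 180, 180].

## Interface

Orientations are given as a 3x3 rotation matrix whose columns are the frame's x, y, z axes.
In Python, from station import state, snapshot, sign_off gives the robot as it stands.
- The arm moves only by the shell command python3 -m jog 'ROWS' [FORCE]. ROWS is a JSON object of lists of equal length, an entry for each row: "dr": the turn, a rotation vector about the world's x, y, z in rad, a list of three; "dp": the shift along the world's x, y, z in m, a list of three; "gripper": the closure, from -1 (fully open) to 1 (shut). A call has 1 to 20 rows; each row is the pose to reach, as a shift and turn from the pose commanded when the call began; what a row does not reach only later rows make up. A row lasts 1/10 s, in which the tool goes at most 50 mm and 8.59 degrees, less where a joint would pass 70% of its speed; a pose out of reach is approached as far as the arm can. A call with a gripper value outside its range is refused whole. The fingers move at their own pace and stop on an object; FORCE is the grip in N (left out, the last holds). Time passes only in rows, so rows that repeat a pose let the fingers close. It gives the time, the measured TCP pose, the force, the opening and the grip force at its end, in the units of the state.
- state(): the state, without advancing time (a new reading comes with each control period).
- snapshot(name): name is "scene" or "top" or "wrist"; returns a dict with "img" (420x560x3 uint8, red, green, blue), "fov_y" (degrees; the focal length in pixels is half the picture's height over the tangent of half this angle, whatever the lens; pixels are square), "cx", "cy" (the principal point, pixels), "view" (4x4, takes a point from world to camera coordinates); the wrist camera has in their place "hand_eye" (4x4, takes a point from camera to tool coordinates, whose origin is the TCP and whose axes are the flange's). Camera axes: x right, y down, z forward; pixel columns grow to the right and rows downward; lengths in m; the calibration is good to about 2 mm. A picture is of the moment at which its call begins: read the wrist's pose just before it. There is no depth.
- sign_off(): hands the job in; it is judged then, once.
The state is a dict: "clock": time; "joint_pos": joint angles; "joint_velocities": joint speeds; "joint_efforts": joint torques, N m; "tool_pos": TCP position; "tool_rot": TCP orientation; "contact_force": force on the tool from outside, world axes, zero at the start; "ft_torque": the same for the moment, N m; "gripper_width": finger opening in m; "grasp_force": force on a finger pad.
Only numpy, scipy, OpenCV 4.12 (cv2) and the standard library are available. Lean on these libraries where they do the work, as an engineer would, in place of code of your own. Each camera call takes 0.05 s, during which the arm holds its last target. There are 200 camera calls.

## Working session

There is one attempt and no reset: what is moved stays moved. The work goes in short steps, Python scripts to look and compute and a shell command to move; the robot and the scene stay as the last step left them, time stands still between calls to the robot, and variables do not carry over. Pictures are saved under pics/ and viewed, at most 10 in all, crops included, and the job is handed in when it is done.

```bash
mkdir -p pics; python3 - <<'E'
from station import *
import cv2,json
for n in("top","scene"):
    s=snapshot(n);cv2.imwrite(f"pics/{n}0.png",s["img"][:,:,::-1]);print(n,s["fov_y"],s["cx"],s["cy"],s["view"])
s=state();print(s["clock"],s["tool_pos"],s["tool_rot"],s["contact_force"],s["gripper_width"])
E
```

```text
top 47.56999726017629 275.03126886009807 208.60560625918313 [[ 1.59785239e-02 -9.99872070e-01  7.28862289e-04  1.09326289e-02]
 [-9.96423005e-01 -1.59838947e-02 -8.29801841e-02  5.47309501e-01]
 [ 8.29812185e-02  5.99645701e-04 -9.96550931e-01  1.73423101e+00]
 [ 0.00000000e+00  0.00000000e+00  0.00000000e+00  1.00000000e+00]]
scene 44.16530701461309 274.8380045899876 210.49223078614472 [[ 1.67826912e-01  9.85813747e-01  2.32023902e-03 -9.74069011e-02]
 [ 6.68626268e-01 -1.12098125e-01 -7.35100622e-01 -3.06908295e-01]
 [-7.24412204e-01  1.24921040e-01 -6.77954049e-01  2.33298978e+00]
 [ 0.00000000e+00  0.00000000e+00  0.00000000e+00  1.00000000e+00]]
0.1 [ 0.23783641 -0.4673322   0.23054319] [[ 8.91213789e-01  4.53582734e-01 -8.27752302e-04]
 [ 4.53583489e-01 -8.91212396e-01  1.57615868e-03]
 [-2.27847469e-05 -1.78014913e-03 -9.99998415e-01]] [-0.33972773 -0.49562128 -0.41189673] 0.0857942212612458
```

View pics/top0.png

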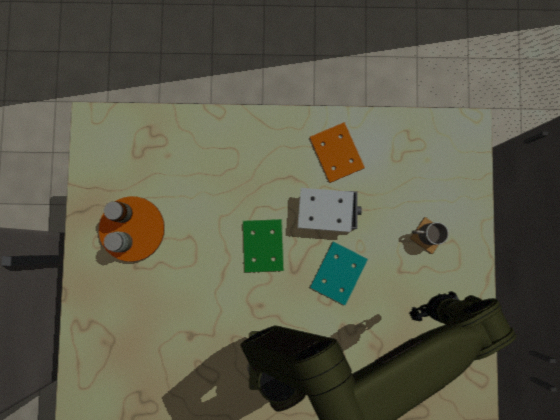

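View pics/scene0.png

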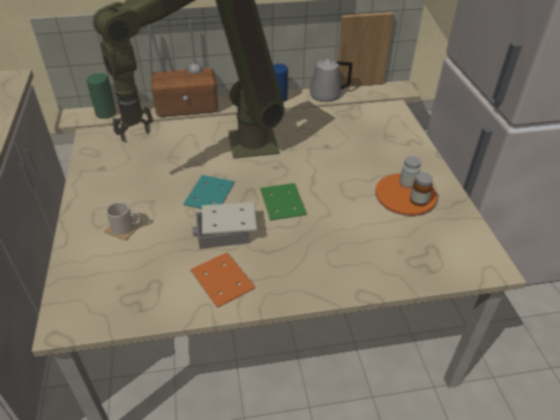

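White plate at top px (328,211), on the grey box, is the cover: the only white one and the only one raised on a box. The look-alikes are orange (336,153), green (263,246) and teal (338,273), all lying on the counter. I'll measure it and confirm in a crop.

```bash
cat > h.py <<'E'
import numpy as np,cv2
from station import *
def cam(s,st=None):
    img=s["img"];f=img.shape[0]/2/np.tan(np.radians(s["fov_y"]/2))
    K=np.array([[f,0,s["cx"]],[0,f,s["cy"]],[0,0,1]])
    if "view" in s: V=np.array(s["view"])
    else:
        T=np.eye(4);T[:3,:3]=st["tool_rot"];T[:3,3]=st["tool_pos"];V=np.linalg.inv(T@np.array(s["hand_eye"]))
    return K,V
def cast(K,V,px,z):
    px=np.atleast_2d(px).astype(float);d=np.c_[px,np.ones(len(px))]@np.linalg.inv(K).T@V[:3,:3]
    c=-V[:3,:3].T@V[:3,3];return c+d*((z-c[2])/d[:,2])[:,None]
def proj(K,V,P):
    q=(np.atleast_2d(P)@V[:3,:3].T+V[:3,3])@K.T;return q[:,:2]/q[:,2:]
E
python3 - <<'E'
from h import *
s=snapshot("top");K,V=cam(s);im=s["img"]
hsv=cv2.cvtColor(im,cv2.COLOR_RGB2HSV)
m=((hsv[...,1]<40)&(hsv[...,2]>140)).astype(np.uint8);
x0,y0,x1,y1=280,170,380,250
mm=np.zeros_like(m);mm[y0:y1,x0:x1]=m[y0:y1,x0:x1]
c=max(cv2.findContours(mm,cv2.RETR_EXTERNAL,cv2.CHAIN_APPROX_NONE)[0],key=cv2.contourArea)
P=cast(K,V,c[:,0],.075)
r=cv2.minAreaRect((P[:,:2]*1000).astype(np.float32));print(r)
cv2.imwrite("pics/crop1.png",cv2.resize(im[y0:y1,x0:x1,::-1],None,fx=7,fy=7,interpolation=cv2.INTER_CUBIC))
t=snapshot("wrist");print(t["hand_eye"],t["fov_y"])
E
```

```text
Traceback (most recent call last):
ValueError: max() iterable argument is empty
```

```bash
python3 - <<'E'
from h import *
s=snapshot("top");K,V=cam(s);im=s["img"]
hsv=cv2.cvtColor(im,cv2.COLOR_RGB2HSV)
print(hsv[200,320],hsv[212,345],hsv[211,354],hsv[190,290], hsv[230,270])
x0,y0,x1,y1=280,170,380,250
m=((hsv[...,1]<60)&(hsv[...,2]>hsv[200,320,2]-30)).astype(np.uint8)
mm=np.zeros_like(m);mm[y0:y1,x0:x1]=m[y0:y1,x0:x1]
c=max(cv2.findContours(mm,cv2.RETR_EXTERNAL,cv2.CHAIN_APPROX_NONE)[0],key=cv2.contourArea)
P=cast(K,V,c[:,0],.075)
r=cv2.minAreaRect((P[:,:2]*1000).astype(np.float32));print(r)
cv2.imwrite("pics/crop1.png",cv2.resize(im[y0:y1,x0:x1,::-1],None,fx=7,fy=7,interpolation=cv2.INTER_CUBIC))
t=snapshot("wrist");print(t["hand_eye"],t["fov_y"])
E
```

```text
[ 75   8 134] [ 80  11 136] [45 21 24] [ 35  52 138] [ 61 124  78]
((543.6383056640625, -176.50177001953125), (283.5642395019531, 356.74542236328125), 0.9154787063598633)
[[ 1.18376718e-03 -9.47247895e-01 -3.20499647e-01  8.23770044e-02]
 [ 9.99999299e-01  1.12931034e-03  3.55786674e-04  1.02223322e-03]
 [ 2.49253882e-05 -3.20499843e-01  9.47248568e-01 -1.42671258e-01]
 [ 0.00000000e+00  0.00000000e+00  0.00000000e+00  1.00000000e+00]] 67.48870790759987
```

View pics/crop1.png

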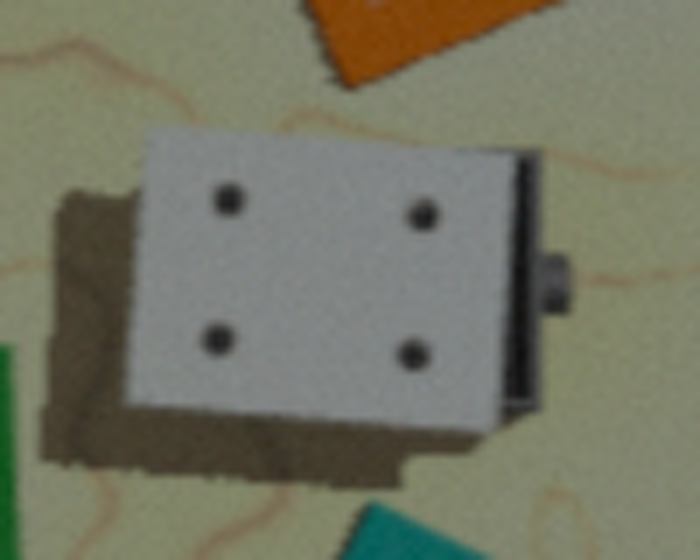

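The crop confirms it: white plate with four holes, corners near top px (301,188), (354,192), (351,232), (298,228). The open grey box end sticks out on the right (-y side). Next I'll get its rough pose.

```bash
python3 - <<'E'
from h import *
s=snapshot("top");K,V=cam(s)
c=np.array([(148,128),(515,155),(498,432),(127,405)])/7+[279.5,169.5]
P=cast(K,V,c,.075)[:,:2];print(P.round(4),P.mean(0),[np.linalg.norm(P[i]-P[i-1]) for i in range(4)])
print(cast(K,V,np.array([(540,152),(540,408)])/7+[279.5,169.5],.055).round(4))
st=state();print(st["clock"],st["tool_pos"],st["joint_pos"])
E
```

```text
[[ 0.6192 -0.0711]
 [ 0.6083 -0.2594]
 [ 0.4662 -0.2511]
 [ 0.4769 -0.062 ]] [ 0.54264613 -0.16088697] [np.float64(0.14256343976290753), np.float64(0.1885988789144313), np.float64(0.14232645998989812), np.float64(0.18933047915359896)]
[[ 0.6125 -0.2756  0.055 ]
 [ 0.4797 -0.2758  0.055 ]]
0.3 [ 0.23801732 -0.46766216  0.23099472] [-6.30258563e+01  1.49120775e+01 -7.93833722e+00  6.71914690e+01
 -4.25900796e-04  8.99987461e+01]
```

```bash
python3 -m jog '{"dr":[[0,0,0.14],[0,0,0.28],[0,0,0.42],[0,0,0.56],[0,0,0.7],[0,0,0.84],[0,0,0.98],[0,0,1.1],[0,0,1.1],[0,0,1.1],[0,0,1.1],[0,0,1.1],[0,0,1.1],[0,0,1.1]],"dp":[[0.03,0.036,0],[0.06,0.072,0.01],[0.09,0.108,0.02],[0.12,0.144,0.03],[0.15,0.18,0.03],[0.18,0.216,0.03],[0.21,0.25,0.03],[0.24,0.29,0.03],[0.27,0.325,0.03],[0.308,0.368,0.03],[0.308,0.368,0.03],[0.308,0.368,0.03],[0.308,0.368,0.03],[0.308,0.368,0.03]],"gripper":[-1,-1,-1,-1,-1,-1,-1,-1,-1,-1,-1,-1,-1,-1]}'
python3 - <<'E'
from h import *
st=state();s=snapshot("wrist");np.savez("w1.npz",img=s["img"],K=cam(s,st)[0],V=cam(s,st)[1]);cv2.imwrite("pics/w1.png",s["img"][:,:,::-1])
print(st["tool_rot"],st["tool_pos"],st["contact_force"])
E
```

```text
clock: 1.7
tool_pos: [0.5451, -0.1011, 0.2614]
tool_rot: [[0.002, 1.0, -0.001], [1.0, -0.002, -0.0], [-0.0, -0.001, -1.0]]
contact_force: [-0.0, 0.5, 0.5]
gripper_width: 0.0854
grasp_force: 0.0
[[ 1.88846804e-03  9.99998021e-01 -6.26502828e-04]
 [ 9.99998171e-01 -1.88865677e-03 -3.00780818e-04]
 [-3.01963472e-04 -6.25933667e-04 -9.99999759e-01]] [ 0.54509577 -0.10106784  0.26136866] [-0.04258045  0.49285464  0.54981141]
```

View pics/w1.png

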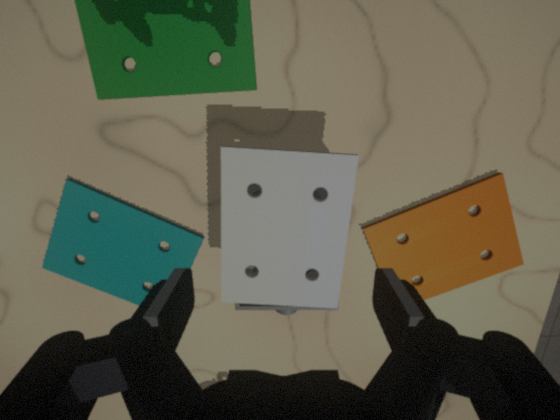

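The wrist view shows the cover at px (220–357,147–308) with holes at (255,190), (320,194), (251,271), (312,274). The box end is only just visible below it, near row 308. I'll look from the -y side for the box rim.

```bash
python3 -m jog '{"dr":[[0,0,0],[0,0,0],[0,0,0],[0,0,0],[0,0,0],[0,0,0],[0,0,0]],"dp":[[0,-0.05,0],[0,-0.1,0],[0,-0.15,0],[0,-0.2,0],[0,-0.2,0],[0,-0.2,0],[0,-0.2,0]],"gripper":[-1,-1,-1,-1,-1,-1,-1]}'
python3 - <<'E'
from h import *
st=state();s=snapshot("wrist");np.savez("w2.npz",img=s["img"],K=cam(s,st)[0],V=cam(s,st)[1])
im=s["img"];cv2.imwrite("pics/w2.png",cv2.resize(im[20:260,150:430,::-1],None,fx=2.5,fy=2.5,interpolation=cv2.INTER_CUBIC))
for n in("w1","w2"):
    d=np.load(n+".npz");im=d["img"];K,V=d["K"],d["V"]
    hsv=cv2.cvtColor(im,cv2.COLOR_RGB2HSV)
    m=((hsv[...,1]<35)&(hsv[...,2]>110)).astype(np.uint8)
    cs,h=cv2.findContours(m,cv2.RETR_CCOMP,cv2.CHAIN_APPROX_NONE)
    i=max(range(len(cs)),key=lambda i:cv2.contourArea(cs[i]));c=cs[i]
    a=cv2.minAreaRect((cast(K,V,c[:,0],.075)[:,:2]*1000).astype(np.float32))
    print(n,a)
    for j in range(len(cs)):
        if h[0][j][3]==i and cv2.contourArea(cs[j])>20:
            p,r=cv2.minEnclosingCircle(cs[j]);print(p,r,cast(K,V,p,.075)[0].round(4))
E
```

```text
clock: 2.45
tool_pos: [0.5454, -0.2997, 0.2614]
tool_rot: [[0.001, 1.0, -0.0], [1.0, -0.001, 0.001], [0.001, -0.0, -1.0]]
contact_force: [-0.2, 0.4, -0.1]
gripper_width: 0.0855
grasp_force: 0.0
w1 ((546.9832153320312, -164.86276245117188), (192.07330322265625, 144.3017578125), 86.33484649658203)
(311.6000061035156, 274.0) 7.665613174438477 [ 0.5794 -0.2153  0.075 ]
(251.5, 270.5) 7.905794143676758 [ 0.5079 -0.2106  0.075 ]
(320.0, 194.0) 8.544103622436523 [ 0.5857 -0.1161  0.075 ]
(253.92105102539062, 190.2105255126953) 8.547060012817383 [ 0.5138 -0.1117  0.075 ]
w2 ((544.3789672851562, -193.18356323242188), (131.24598693847656, 145.21652221679688), 86.67424011230469)
(316.7209167480469, 98.55813598632812) 9.826197624206543 [ 0.5791 -0.2161  0.075 ]
(244.5, 93.5) 9.823541641235352 [ 0.5077 -0.2114  0.075 ]
```

View pics/w2.png

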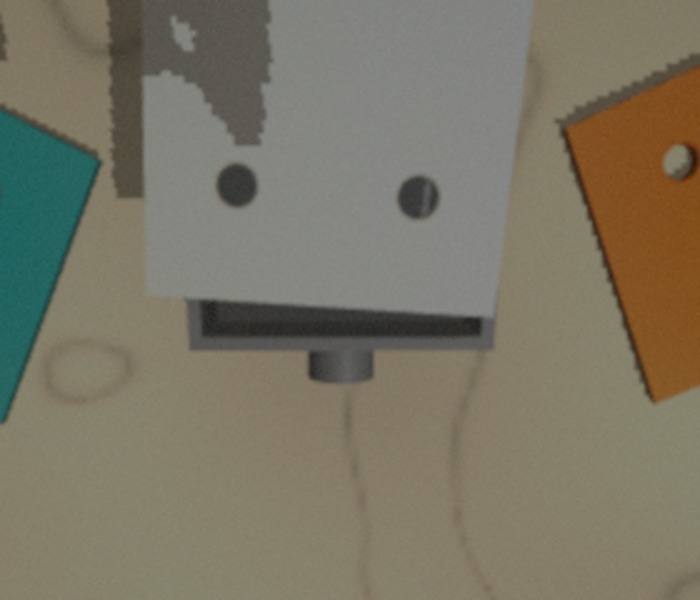

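The crop shows the box's open end. Outer rim corners are at crop px (190,349) and (493,349), the gland at (340,365), and two cover holes at (237,185) and (418,197).

```bash
python3 - <<'E'
from h import *
d=np.load("w2.npz");K,V=d["K"],d["V"]
px=np.array([(190,349.5),(493,349.5),(202,335),(481,335)])/2.5+[149.7,19.7]
P=cast(K,V,px,.055)[:,:2];print(P.round(4))
u=P[1]-P[0];print(np.linalg.norm(u),np.linalg.norm(P[3]-P[2]));yaw=np.arctan2(u[1],u[0])
c=(P[0]+P[1])/2+91e-3*np.array([-np.sin(yaw),np.cos(yaw)]);print("box",c,yaw)
H=np.array([(.5794,-.2153),(.5079,-.2106),(.5857,-.1161),(.5138,-.1117)])
cc=H.mean(0);y=H[2:].mean(0)-H[:2].mean(0);print("cover",cc,np.arctan2(-y[0],y[1]),np.linalg.norm(y))
R=np.array([[np.cos(yaw),-np.sin(yaw)],[np.sin(yaw),np.cos(yaw)]]);print("offset",(cc-c)@R)
E
```

```text
[[ 0.4818 -0.2803]
 [ 0.617  -0.2802]
 [ 0.4875 -0.2738]
 [ 0.6112 -0.2738]]
0.13520071826039384 0.12375762047910979
box [ 0.54934842 -0.18926016] 0.00043987663165940345
cover [ 0.5467   -0.163425] -0.06150737646871508 0.09923765666318407
offset [-0.00263706  0.02583633]
```

```bash
python3 -m jog '{"dr":[[0,0,0],[0,0,0],[0,0,0],[0,0,0],[0,0,0],[0,0,0],[0,0,0],[0,0,0],[0,0,0],[0,0,0],[0,0,0],[0,0,0],[0,0,0],[0,0,0],[0,0,0],[0,0,0],[0,0,0]],"dp":[[0.004,0.05,0],[0.004,0.1,0],[0.004,0.15,0],[0.004,0.2,0],[0.004,0.24,0],[0.004,0.28,0],[0.004,0.28,-0.02],[0.004,0.28,-0.06],[0.004,0.28,-0.1],[0.004,0.28,-0.14],[0.004,0.28,-0.18],[0.004,0.28,-0.21],[0.004,0.28,-0.226],[0.004,0.28,-0.226],[0.004,0.265,-0.226],[0.004,0.255,-0.226],[0.004,0.255,-0.226]],"gripper":[-1,-1,-1,-1,-1,-1,-1,-1,-1,-1,-1,-1,-1,-1,-1,-1,-1]}'
python3 - <<'E'
from h import *
s=snapshot("top");cv2.imwrite("pics/c2.png",cv2.resize(s["img"][150:260,230:380,::-1],None,fx=5,fy=5,interpolation=cv2.INTER_CUBIC))
E
```

```text
clock: 4.2
tool_pos: [0.5515, -0.0466, 0.0369]
tool_rot: [[0.002, 1.0, 0.003], [1.0, -0.002, -0.001], [-0.001, 0.003, -1.0]]
contact_force: [-0.6, -0.3, -0.4]
gripper_width: 0.0858
grasp_force: 0.0
```

View pics/c2.png

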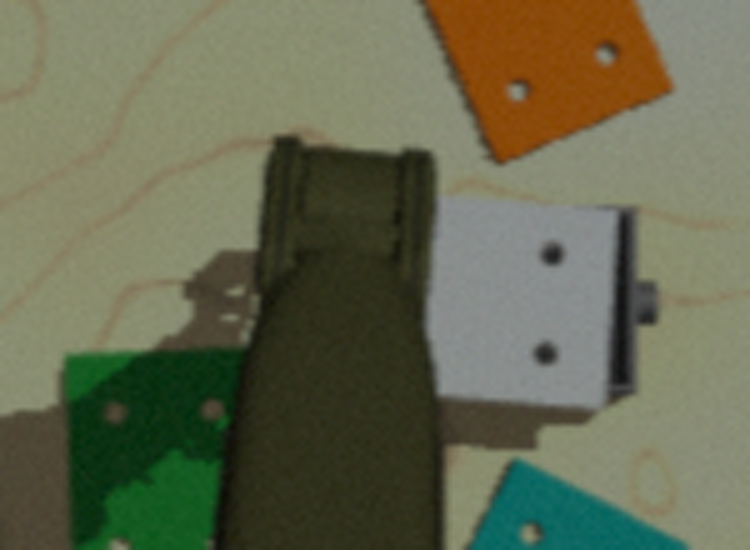

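The gripper stands just clear of the cover's +y edge. I'll push slowly most of the way, which should square the cover against the two fingers, then look.

```bash
python3 -m jog '{"dr":[[0,0,0],[0,0,0],[0,0,0],[0,0,0],[0,0,0],[0,0,0],[0,0,0],[0,0,0],[0,0,0],[0,0,0],[0,0,0],[0,0,0],[0,0,0],[0,0,0],[0,0,0],[0,0,0]],"dp":[[0,-0.002,0],[0,-0.004,0],[0,-0.006,0],[0,-0.008,0],[0,-0.010,0],[0,-0.012,0],[0,-0.014,0],[0,-0.016,0],[0,-0.018,0],[0,-0.02,0],[0,-0.022,0],[0,-0.024,0],[0,-0.026,0],[0,-0.028,0],[0,-0.028,0],[0,-0.028,0]],"gripper":[-1,-1,-1,-1,-1,-1,-1,-1,-1,-1,-1,-1,-1,-1,-1,-1]}'
cat > top.py <<'E'
from h import *
s=snapshot("top");K,V=cam(s);im=s["img"]
hsv=cv2.cvtColor(im,cv2.COLOR_RGB2HSV)[185:238,315:385]
m=((hsv[...,1]<25)&(hsv[...,2]>105)).astype(np.uint8)
cs,h=cv2.findContours(m,cv2.RETR_CCOMP,cv2.CHAIN_APPROX_NONE)
i=max(range(len(cs)),key=lambda i:cv2.contourArea(cs[i]))
up=cv2.resize(255-im[185:238,315:385].mean(2).astype(np.uint8),None,fx=8,fy=8,interpolation=cv2.INTER_CUBIC)
g=255-im.mean(2)
for j in range(len(cs)):
    if h[0][j][3]==i and cv2.contourArea(cs[j])>2:
        x,y=(cs[j][:,0].mean(0)+[315,185]).round().astype(int)
        w=g[y-4:y+5,x-4:x+5];w=np.clip(w-np.median(w)-15,0,None);gy,gx=np.mgrid[y-4:y+5,x-4:x+5]
        p=((w*gx).sum()/w.sum(),(w*gy).sum()/w.sum());print("hole",np.round(p,1),cast(K,V,p,.075)[0].round(4))
E
python3 top.py; python3 -c "
from h import *
st=state();s=snapshot('wrist');cv2.imwrite('pics/w3.png',s['img'][:,:,::-1]);np.savez('w3.npz',img=s['img'],K=cam(s,st)[0],V=cam(s,st)[1])"
```

```text
clock: 5.85
tool_pos: [0.5504, -0.0733, 0.0354]
tool_rot: [[0.0, 1.0, 0.0], [1.0, -0.0, -0.001], [-0.001, 0.0, -1.0]]
contact_force: [-0.7, 0.0, -0.0]
gripper_width: 0.0854
grasp_force: 0.0
hole [343.9 218.5] [ 0.5112 -0.227   0.075 ]
hole [344.3 198.4] [ 0.5832 -0.2279  0.075 ]
```

View pics/w3.png

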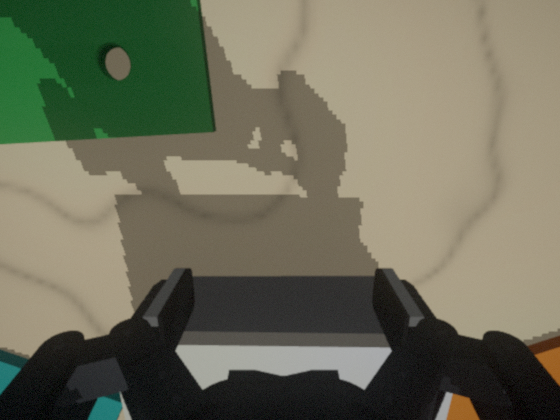

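The wrist view shows the cover edge flat against both fingers (cover px (180–390,345)). I'll back off and measure it accurately before the last 9 mm.

```bash
python3 -m jog '{"dr":[[0,0,0],[0,0,0],[0,0,0],[0,0,0],[0,0,0],[0,0,0],[0,0,0],[0,0,0],[0,0,0],[0,0,0],[0,0,0],[0,0,0]],"dp":[[0,0.01,0],[0,0.02,0],[0,0.02,0.04],[0,0.02,0.08],[0,0.02,0.12],[0,0.02,0.16],[0,0.0,0.2],[0,-0.03,0.226],[0,-0.07,0.226],[0,-0.1,0.226],[0,-0.1,0.226],[0,-0.1,0.226]],"gripper":[-1,-1,-1,-1,-1,-1,-1,-1,-1,-1,-1,-1]}'
cat > wr.py <<'E'
from h import *
import sys
z=float(sys.argv[1]);st=state();s=snapshot("wrist");K,V=cam(s,st);im=s["img"];cv2.imwrite(sys.argv[2],im[:,:,::-1]);np.savez("wl.npz",img=im,K=K,V=V)
hsv=cv2.cvtColor(im,cv2.COLOR_RGB2HSV)
m=((hsv[...,1]<35)&(hsv[...,2]>60)).astype(np.uint8)
B=np.array([.5494,-.1893]);H=[]
q=np.array([(sx*.036,sy*.05) for sx in(-1,1) for sy in(-1,1)])
cs,h=cv2.findContours(m,cv2.RETR_CCOMP,cv2.CHAIN_APPROX_NONE)
for j in range(len(cs)):
    if h[0][j][3]>=0 and 40<cv2.contourArea(cs[j])<600:
        p,r=cv2.minEnclosingCircle(cs[j]);P=cast(K,V,p,z)[0][:2];o=P-B-q;k=np.argmin(np.hypot(*o.T))
        print(np.round(p,1),round(r,1),P.round(4),"off mm",(o[k]*1000).round(1),q[k])
E
python3 wr.py .075 pics/w4.png
```

```text
clock: 7.15
tool_pos: [0.55, -0.1724, 0.261]
tool_rot: [[0.001, 1.0, -0.001], [1.0, -0.001, 0.001], [0.001, -0.001, -1.0]]
contact_force: [-0.4, -0.1, -0.0]
gripper_width: 0.0853
grasp_force: 0.0
[550. 330.] 10.4 [ 0.8899 -0.3668] off mm [ 304.5 -127.5] [ 0.036 -0.05 ]
[314.5 231.5] 6.7 [ 0.586  -0.2312] off mm [0.6 8.1] [ 0.036 -0.05 ]
[251.6 230.5] 6.6 [ 0.5147 -0.2301] off mm [1.3 9.2] [-0.036 -0.05 ]
[319.2 142.1] 7.5 [ 0.5876 -0.1312] off mm [2.2 8.1] [0.036 0.05 ]
[250.1 141.1] 7.4 [ 0.5164 -0.1303] off mm [3. 9.] [-0.036  0.05 ]
```

The cover is now at x +1.8 mm, y +8.6 mm and yaw about -0.016. I'll close the fingers and nudge it in -x from the +x side, slightly toward its +y end, watching the holes with the wrist camera.

```bash
python3 -m jog '{"dr":[[0,0,0],[0,0,0],[0,0,0],[0,0,0],[0,0,0],[0,0,0],[0,0,0],[0,0,0],[0,0,0],[0,0,0],[0,0,0],[0,0,0],[0,0,0],[0,0,0],[0,0,0],[0,0,0]],"dp":[[0.035,0.004,0],[0.07,0.008,0],[0.11,0.012,0],[0.11,0.012,0],[0.11,0.012,0],[0.11,0.012,-0.04],[0.11,0.012,-0.08],[0.11,0.012,-0.12],[0.11,0.012,-0.16],[0.11,0.012,-0.19],[0.11,0.012,-0.203],[0.11,0.012,-0.203],[0.1,0.012,-0.203],[0.094,0.012,-0.203],[0.092,0.012,-0.203],[0.092,0.012,-0.203]],"gripper":[1,1,1,1,1,1,1,1,1,1,1,1,1,1,1,1]}' 20
python3 wr.py .075 pics/w5.png
```

```text
clock: 8.8
tool_pos: [0.6424, -0.1611, 0.0598]
tool_rot: [[0.0, 1.0, 0.002], [1.0, -0.0, -0.0], [-0.0, 0.002, -1.0]]
contact_force: [0.2, 0.1, 0.2]
gripper_width: 0.0002
grasp_force: 0.0
[ 46. 388.] 6.3 [ 0.5169 -0.2242] off mm [ 3.5 15.1] [-0.036 -0.05 ]
[172.5 228.5] 6.7 [ 0.5943 -0.1326] off mm [8.9 6.7] [0.036 0.05 ]
```

View pics/w5.png

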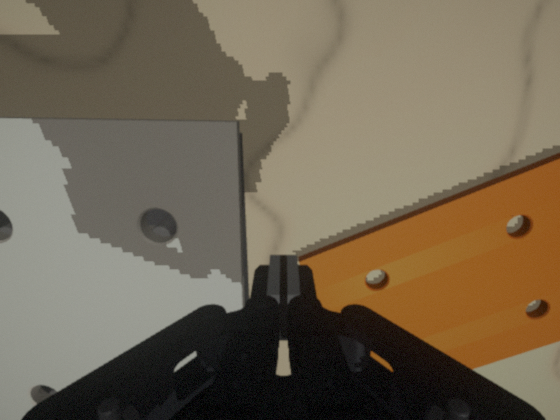

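Wrist px: the cover's +x edge is at column 243, and the closed fingers at column 258 are about 5 mm short of it. I'll track that edge while nudging.

```bash
cat > edge.py <<'E'
from h import *
st=state();s=snapshot("wrist");K,V=cam(s,st);g=cv2.GaussianBlur(s["img"],(3,3),0).mean(2)
P=[]
for r in range(135,250,5):
    d=np.diff(g[r,215:260]);P.append((215.5+d.argmin(),r))
X=cast(K,V,P,.075);a=np.polyfit(X[:,1]+.18,X[:,0],1);e=X[:,0]-np.polyval(a,X[:,1]+.18);k=abs(e)<.0015
a=np.polyfit(X[k,1]+.18,X[k,0],1);print("edge x at y=-.18: %.4f slope %.4f n=%d tcp %s F %s"%(a[1],a[0],k.sum(),st["tool_pos"].round(4),st["contact_force"].round(1)))
E
python3 edge.py
python3 -m jog '{"dr":[[0,0,0],[0,0,0],[0,0,0],[0,0,0],[0,0,0]],"dp":[[-0.001,0,0],[-0.002,0,0],[-0.003,0,0],[-0.004,0,0],[-0.004,0,0]],"gripper":[1,1,1,1,1]}' >/dev/null; python3 edge.py
python3 -m jog '{"dr":[[0,0,0],[0,0,0],[0,0,0],[0,0,0]],"dp":[[-0.001,0,0],[-0.002,0,0],[-0.002,0,0],[-0.002,0,0]],"gripper":[1,1,1,1]}' >/dev/null; python3 edge.py
```

```text
edge x at y=-.18: 0.6229 slope 0.0167 n=23 tcp [ 0.6426 -0.1611  0.0595] F [ 0.5  0.  -0.1]
edge x at y=-.18: 0.6229 slope 0.0141 n=23 tcp [ 0.6379 -0.1609  0.0582] F [-0.3 -0.8 -0.1]
edge x at y=-.18: 0.6224 slope 0.0147 n=23 tcp [ 0.6363 -0.1609  0.0584] F [ 0.2 -0.3 -0.1]
```

```bash
python3 -m jog '{"dr":[[0,0,0],[0,0,0],[0,0,0],[0,0,0]],"dp":[[-0.0005,0,0],[-0.001,0,0],[-0.001,0,0],[-0.001,0,0]],"gripper":[1,1,1,1]}' >/dev/null; python3 edge.py
python3 -m jog '{"dr":[[0,0,0],[0,0,0],[0,0,0],[0,0,0]],"dp":[[-0.0005,0,0],[-0.001,0,0],[-0.001,0,0],[-0.001,0,0]],"gripper":[1,1,1,1]}' >/dev/null; python3 edge.py
```

```text
edge x at y=-.18: 0.6217 slope 0.0117 n=23 tcp [ 0.6352 -0.1609  0.0584] F [ 1.1  1.2 -0.2]
edge x at y=-.18: 0.6208 slope 0.0070 n=23 tcp [ 0.6341 -0.1609  0.0584] F [0.5 0.3 0. ]
```

```bash
python3 -m jog '{"dr":[[0,0,0],[0,0,0],[0,0,0],[0,0,0],[0,0,0],[0,0,0],[0,0,0.008],[0,0,0.008],[0,0,0.008],[0,0,0.008],[0,0,0.008],[0,0,0.008],[0,0,0.008],[0,0,0.008],[0,0,0.008],[0,0,0.008],[0,0,0.008],[0,0,0.008],[0,0,0.008],[0,0,0.008]],"dp":[[0.01,0,0],[0.02,0,0],[0.02,0,0.04],[0.02,0,0.08],[0.02,0,0.12],[0.02,0.02,0.15],[-0.01,0.05,0.15],[-0.05,0.08,0.15],[-0.085,0.111,0.15],[-0.085,0.111,0.15],[-0.085,0.111,0.12],[-0.085,0.111,0.08],[-0.085,0.111,0.04],[-0.085,0.111,0],[-0.085,0.111,-0.02],[-0.085,0.111,-0.023],[-0.085,0.111,-0.023],[-0.085,0.1,-0.023],[-0.085,0.094,-0.023],[-0.085,0.094,-0.023]],"gripper":[1,1,1,1,1,1,-1,-1,-1,-1,-1,-1,-1,-1,-1,-1,-1,-1,-1,-1]}'
```

```text
clock: 12.8
tool_pos: [0.5504, -0.0682, 0.0367]
tool_rot: [[-0.006, 1.0, 0.003], [1.0, 0.006, -0.001], [-0.001, 0.003, -1.0]]
contact_force: [-0.1, -0.5, 0.7]
gripper_width: 0.0852
grasp_force: 0.0
```

Now the final slow push to TCP y ≈ -0.081, watching force and the holes from above.

```bash
python3 -m jog '{"dr":[[0,0,0],[0,0,0],[0,0,0],[0,0,0],[0,0,0],[0,0,0],[0,0,0],[0,0,0],[0,0,0],[0,0,0],[0,0,0]],"dp":[[0,-0.002,0],[0,-0.004,0],[0,-0.006,0],[0,-0.007,0],[0,-0.008,0],[0,-0.009,0],[0,-0.01,0],[0,-0.011,0],[0,-0.012,0],[0,-0.013,0],[0,-0.013,0]],"gripper":[-1,-1,-1,-1,-1,-1,-1,-1,-1,-1,-1]}'
python3 top.py; python3 -c "
from h import *
s=snapshot('top');cv2.imwrite('pics/c6.png',cv2.resize(s['img'][180:245,295:375,::-1],None,fx=7,fy=7,interpolation=cv2.INTER_CUBIC))"
```

```text
clock: 13.9
tool_pos: [0.5493, -0.0803, 0.0353]
tool_rot: [[-0.008, 1.0, 0.0], [1.0, 0.008, -0.001], [-0.001, 0.0, -1.0]]
contact_force: [-0.7, -0.1, -0.1]
gripper_width: 0.0854
grasp_force: 0.0
hole [345.2 218.6] [ 0.5109 -0.2314  0.075 ]
hole [345.1 198.7] [ 0.5823 -0.2308  0.075 ]
```

View pics/c6.png

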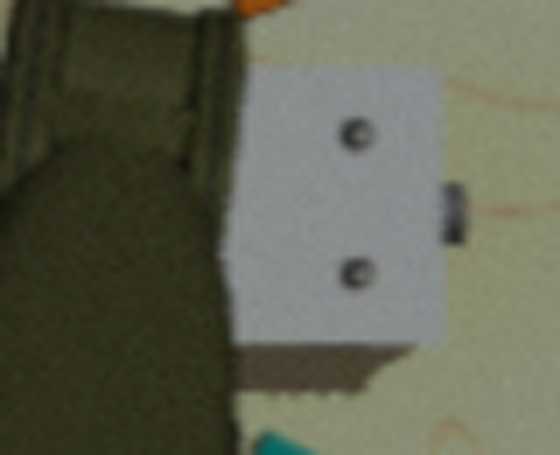

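Pin heads now show in the two visible holes at crop px (356,134) and (356,273), and the box end is covered. I'll withdraw and check all four.

```bash
python3 -m jog '{"dr":[[0,0,0],[0,0,0],[0,0,0],[0,0,0],[0,0,0],[0,0,0],[0,0,0],[0,0,0],[0,0,0],[0,0,0],[0,0,0],[0,0,0],[0,0,0]],"dp":[[0,0.01,0],[0,0.02,0],[0,0.02,0.04],[0,0.02,0.08],[0,0.02,0.12],[0,0.02,0.16],[0,0.0,0.2],[0,-0.03,0.226],[0,-0.06,0.226],[0,-0.09,0.226],[0,-0.09,0.226],[0,-0.09,0.226],[0,-0.09,0.226]],"gripper":[-1,-1,-1,-1,-1,-1,-1,-1,-1,-1,-1,-1,-1]}'
python3 wr.py .063 pics/w7.png; python3 -c "
from h import *
d=np.load('wl.npz');im=d['img'];K,V=d['K'],d['V'];cv2.imwrite('pics/w7c.png',cv2.resize(im[70:270,190:370,::-1],None,fx=3,fy=3,interpolation=cv2.INTER_CUBIC))
hsv=cv2.cvtColor(im,cv2.COLOR_RGB2HSV);m=((hsv[...,1]<35)&(hsv[...,2]>90)).astype(np.uint8)
c=max(cv2.findContours(m,0,1)[0],key=cv2.contourArea)
for z in(.063,.075):print(z,cv2.minAreaRect((cast(K,V,c[:,0],z)[:,:2]*1000).astype(np.float32)))"
```

```text
clock: 15.3
tool_pos: [0.549, -0.1686, 0.261]
tool_rot: [[-0.009, 1.0, -0.001], [1.0, 0.009, 0.001], [0.001, -0.001, -1.0]]
contact_force: [0.3, -0.1, -0.6]
gripper_width: 0.0857
grasp_force: 0.0
[544.2 341.2] 5.9 [ 0.9006 -0.3879] off mm [ 315.2 -148.6] [ 0.036 -0.05 ]
[314.  234.5] 6.2 [ 0.5865 -0.2361] off mm [1.1 3.2] [ 0.036 -0.05 ]
[252.6 235. ] 6.7 [ 0.5141 -0.2375] off mm [0.7 1.8] [-0.036 -0.05 ]
[317.1 149.9] 7.2 [ 0.5857 -0.1369] off mm [0.3 2.4] [0.036 0.05 ]
[250.5 149.5] 7.0 [ 0.5139 -0.1372] off mm [0.5 2.1] [-0.036  0.05 ]
0.063 ((550.06591796875, -188.61181640625), (145.1912078857422, 193.2941131591797), 0.35124915838241577)
0.075 ((550.01171875, -185.035400390625), (140.0778045654297, 186.4866485595703), 0.351250022649765)
```

View pics/w7c.png

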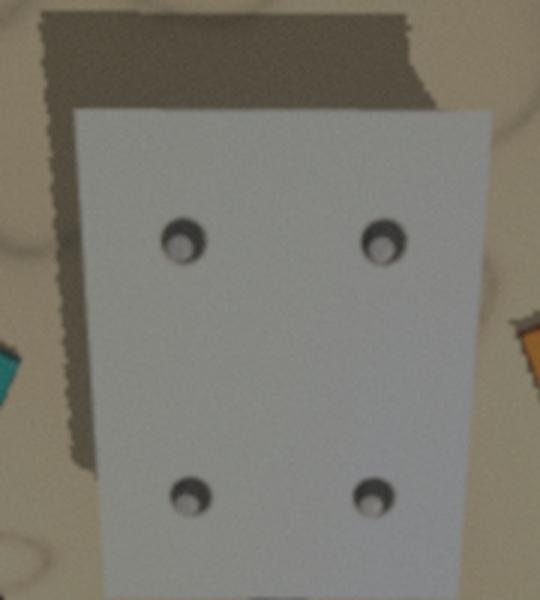

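All four pins show in the holes, at crop px (180,245), (382,247), (187,500) and (372,500). At a top height of 63 mm the hole spacing comes out at 72 × 100 mm (75 mm would give 69 × 96), so the cover is flat on the rim. The gripper is clear.

```bash
python3 -c "from station import *;print(sign_off())"
```

```text
the job is handed in; nothing more can be done
None
```

The white cover now lies flat on the rim of the box with all four pins up through its holes, the jars and mug were not touched, and the job was handed in at about 15 s.

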